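# Hold the dish's cover flap at its balance point

## Robot

A 6-joint arm with a two-finger parallel gripper is mounted at the origin on a cart in front of the work surface, level with it; the furniture and walls round the work are solid. World frame = base frame: x ahead of the robot, y to its left, z up, the work surface at z = 0. Lengths are in m, angles in rad, forces in N, time in s.
With the tool pointing down it reaches from about 0.35 to 0.925 m from the base axis. Payload 6.4 kg.
Tool frame: the origin (TCP) lies midway between the tips of the shut fingers; the grasp point (between the pads) lies 19 mm behind it; x points along the fingers, y is the direction in which the jaws open and shut, and the axes are right-handed (so a half turn about x gives the same grasp; the last joint's range is limited). The gripper opens to 85 mm and grips with 20 to 120 N. Pads are 22 mm wide; open, the fingers measure 114 mm over their backs; the gripper's body (76 mm by 85 mm) begins 54 mm behind the grasp point. The pads swing forward as they close: fully open they stand 13 mm farther back than shut.
Start: joints at [-1.376, 0.245, 1.558, -0, 1.339, -0.174], TCP at [0.234, -0.606, 0.231] pointing down, gripper open.
Joint ranges: [-3.13, 3.13], [-1.02, 2.26], [0.13, 2.54], [-0.95, 4.09], [0.21, 2.88], [-2.74, 2.74]. Speed limits (rad/s): [2.57, 2.57, 3.14, 3.14, 3.14, 3.14].

## Interface

Orientations are given as a unit quaternion [x, y, z, w].
In Python, from bench import robot gives the robot as it stands.
- The arm moves only by the shell command python3 -m inch 'ROWS' [FORCE]. ROWS is JSON, a list of rows, each a list of 7 numbers: the turn, a rotation vector about the world's x, y, z in rad, then the shift along the world's x, y, z in cm, then the opening in per cent of the stroke, from 0 (shut) to 100 (fully open). In form: [[ax, ay, az, dx, dy, dz, grip], ...]. A call has exactly 8 rows; each row is the pose to reach, as a shift and turn from the pose commanded when the call began; what a row does not reach only later rows make up. A row lasts 1/10 s, in which the tool goes at most 50 mm and 8.59 degrees, less where a joint would pass 70% of its speed; a pose out of reach is approached as far as the arm can. A call with a gripper value outside its range is refused whole. The fingers move at their own pace and stop on an object; FORCE is the grip in N (left out, the last holds). Time passes only in rows, so rows that repeat a pose let the fingers close, or fill a call up. It gives the time, the measured TCP pose, the force and the opening at its end, in the units of the state.
- robot.read_state(): the state, without advancing time (a new reading comes with each control period).
- robot.grab_frame(name): name is "side" or "top" or "wrist"; returns the picture (400x640x3 uint8, blue, green, red); there is no depth.
- robot.camera_params(name): a dict with "K" (3x3 intrinsics, pixels), "R" (3x3) and "t" (3): a world point X has camera coordinates R X + t. Camera axes: x right, y down, z forward; pixel columns grow to the right and rows downward; lengths in m; the calibration is good to about 2 mm. A picture is of the moment at which its call begins: read the wrist's pose just before it. camera_params takes no time and is no camera call; for the wrist camera it gives the pose at the moment of the call.
- robot.sign_off(): hands the job in, once; it reports no verdict.
The state is a dict: "t": time; "joint_pos": joint angles; "joint_vel": joint speeds; "effort": joint torques, N m; "tcp_pos": TCP position; "tool_rot": TCP orientation; "ft_force": force on the tool from outside, world axes, zero at the start; "moment": the same for the moment, N m; "grip_width": opening from 0.0 (shut) to 1.0 (fully open).
Only numpy, scipy, OpenCV 4.12 (cv2) and the standard library are available. Lean on these libraries where they do the work, as an engineer would, in place of code of your own. Each camera call takes 0.05 s, during which the arm holds its last target. There are 200 camera calls.

## Task

The two-bay sample cover has a clear flap over each bay; find the bay that holds the round petri dish (the other has a square weighing boat), grip that flap's red ball knob, and swing the flap up to its balance point, standing straight up over its hinge. Finish while still holding it there by the knob, steady, so that it falls neither shut nor over backwards. Leave the other flap shut and the dish and the weighing boat undisturbed in their bays.

Things in the scene. Friction and masses are not known exactly. Their poses are not given: they have to be found in the camera images.
- cover: white two-bay sample cover, 115 x 290 mm, 76 mm tall, fixed; origin at the centre of its underside; own x points from its front to its hinge side (away from the robot), y to the left along its length. A divider at y = 0 parts the left bay (y > 0) from the right; dark bay floors 45 mm above the worktop. One bay holds the dish, the other an empty weighing boat, seen through the clear flaps
- dish_center (a point): centre of the round petri dish (pale, cream to light tan), 60 mm across and 15 mm tall, lying in one of the bays under the flap
- boat_center (a point): centre of the empty white square weighing boat, 62 x 62 mm and 16 mm tall, lying in the other bay under the flap
- knob_left (a point): centre of the red ball knob (24 mm across) of the left flap, on a 9 mm stem that juts from the middle of the flap's free edge; 155 mm from the hinge line, in the flap's mid-plane, 36 mm beyond the free edge; 85 mm above the worktop when shut, 37 mm in front of the case. It can be pinched from above with the fingers closing along the hinge line (the cover's y): the ball then turns between the pads as the flap swings and the gripper can keep pointing down
- knob_right (a point): the same for the right flap
- hinge_left (a point): point on the left flap's hinge axis in the middle of its width; the axis runs along the cover's y, 85 mm above the worktop and 60 mm behind the cover's centre
- hinge_right (a point): the same for the right flap
- flap_left (a joint): angle (rad) of the left flap, a clear pane in a blue frame, 134 mm wide, 7 mm thick, about 0.2 kg; 0 = lying shut on the case, grows as it swings up and away from the robot; 1.571 = standing straight up, where its weight is exactly over the hinge (balance point); it falls shut from below that and falls back to its stop at 2.2 from above; loose hinge, next to no friction
- flap_right (a joint): angle (rad) of the right flap, which is like the left one and is read in the same way

How it is judged:
On the way:
1. the flap over the dish is lifted by its knob (((y of dish_center in the frame of cover above 0.02 m and value of joint flap_left above 0.5 rad and contact force between the fingers and cover above 1 N and distance between knob_left and the grasp point below 0.025 m) or (y of dish_center in the frame of cover below -0.02 m and value of joint flap_right above 0.5 rad and contact force between the fingers and cover above 1 N and distance between knob_right and the grasp point below 0.025 m))).
At the end, for the whole second after the job is handed in: The flap of the bay with the petri dish stands within 0.09 rad (5 degrees) of straight up, at rest (below 0.08 rad/s), its knob gripped (within 25 mm of the grasp point, contact force over 1 N); the other flap is shut (below 0.08 rad) (((y of dish_center in the frame of cover above 0.02 m and value of joint flap_left between 1.481 and 1.661 rad and velocity of joint flap_left between -0.08 and 0.08 rad/s and contact force between the fingers and cover above 1 N and distance between knob_left and the grasp point below 0.025 m and value of joint flap_right below 0.08 rad) or (y of dish_center in the frame of cover below -0.02 m and value of joint flap_right between 1.481 and 1.661 rad and velocity of joint flap_right between -0.08 and 0.08 rad/s and contact force between the fingers and cover above 1 N and distance between knob_right and the grasp point below 0.025 m and value of joint flap_left below 0.08 rad))); the arm keeps its last pose, push and grip.
It fails at once if a flap is thrown over backwards (beyond 1.9 rad) (value of joint any of flap_left, flap_right above 1.9 rad).
It fails at once if the flap over the weighing boat is opened (beyond 0.2 rad) ((y of dish_center in the frame of cover above 0.02 m and value of joint flap_right above 0.2 rad) or (y of dish_center in the frame of cover below -0.02 m and value of joint flap_left above 0.2 rad)).
It fails at once if the dish or the weighing boat is shifted (over 15 mm) (distance of any of dish_center, boat_center from where it was at the start of the episode above 0.015 m).
It also fails if it takes over 35 s, if anything falls off the work surface, if the arm or the gripper's body presses on something with over 40 N, if the wrist force passes 120 N, or if a joint passes its speed limit or range.

## Working session

There is one attempt and no reset: what is moved stays moved. The work goes in short steps, Python scripts to look and compute and a shell command to move; the robot and the scene stay as the last step left them, time stands still between calls to the robot, and variables do not carry over. Pictures are saved under pics/ and viewed, about 8 in all and at most 12, crops included, and the job is handed in when it is done.

```bash
mkdir -p pics; python3 - <<'E'
from bench import robot
import cv2,numpy as np
s=robot.read_state();print(s)
for n in("top","side"):
    cv2.imwrite(f"pics/{n}0.png",robot.grab_frame(n));p=robot.camera_params(n);print(n,{k:np.round(v,4).tolist() for k,v in p.items()})
E
```

```text
{'t': 0.0, 'joint_pos': array([-1.37610228e+00,  2.45799778e-01,  1.55902395e+00, -8.60987294e-08,
        1.33865242e+00, -1.74094330e-01]), 'joint_vel': array([-0.00033453,  0.00085579,  0.00025087,  0.00153481,  0.00306383,
        0.0001274 ]), 'effort': array([-1.49733871e-03, -4.29515791e+01, -3.26134765e+01, -2.86104205e-04,
        5.26490738e-03, -2.59296350e-06]), 'tcp_pos': array([ 0.23421664, -0.60574656,  0.2301841 ]), 'tool_rot': array([-0.69511236, -0.13031458,  0.69512614, -0.12898282]), 'ft_force': array([ 0.28132689, -0.59926463,  0.47246088]), 'moment': array([ 0.02299683, -0.03223902,  0.03409427]), 'grip_width': 0.9965212027566506}
top {'K': [[418.3306, 0.0, 319.8455], [0.0, 418.3306, 192.0968], [0.0, 0.0, 1.0]], 'R': [[-0.0128, -0.9993, -0.0347], [-0.9844, 0.0187, -0.1749], [0.1754, 0.0319, -0.984]], 't': [0.0539, 0.5999, 0.8501]}
side {'K': [[439.1549, 0.0, 315.3939], [0.0, 439.1549, 197.1774], [0.0, 0.0, 1.0]], 'R': [[-0.9809, -0.1941, 0.0089], [-0.0874, 0.3996, -0.9125], [0.1735, -0.8959, -0.4089]], 't': [0.5865, 0.1133, 0.7941]}
```

View pics/top0.png

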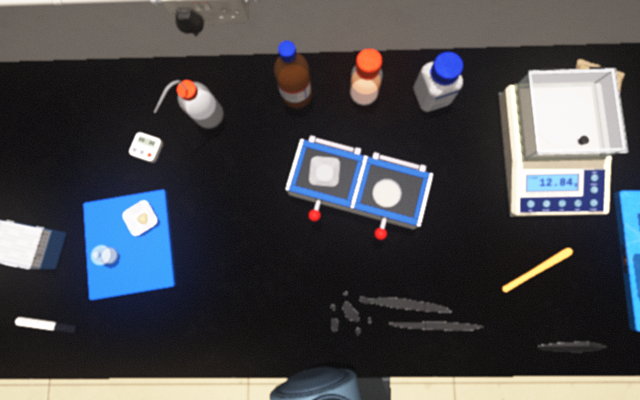

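View pics/side0.png

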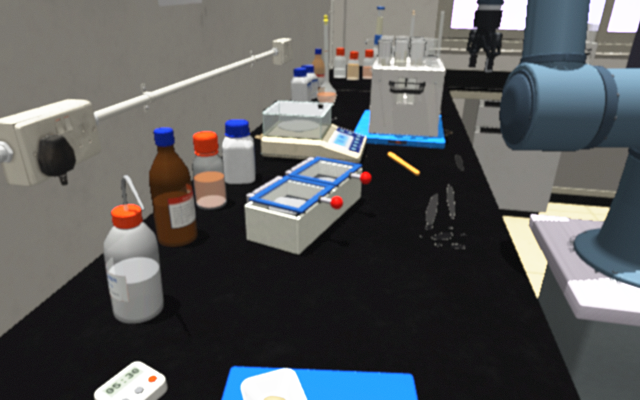

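The top view shows the round dish in the right bay (387,193) and the square boat in the left (324,171). The right knob is at (381,234) and the left at (315,215). Next I locate both knobs from both cameras.

```bash
cat > h.py <<'E'
import cv2,numpy as np
from bench import robot
def red(img):
    b,g,r=[img[...,i].astype(int) for i in range(3)]
    m=((r>120)&(r-g>90)&(r-b>90)).astype(np.uint8)
    n,l,st,c=cv2.connectedComponentsWithStats(m)
    return [(c[i],st[i]) for i in range(1,n) if st[i,4]>15]
def ray(p,uv):
    R,t=np.array(p["R"]),np.array(p["t"]);d=R.T@np.linalg.solve(np.array(p["K"]),[uv[0],uv[1],1]);return -R.T@t,d
def plane(p,uv,z):
    o,d=ray(p,uv);return o+d*(z-o[2])/d[2]
def tri(a,b):
    (o1,d1),(o2,d2)=a,b;d1=d1/np.linalg.norm(d1);d2=d2/np.linalg.norm(d2)
    A=sum(np.eye(3)-np.outer(d,d) for d in(d1,d2));B=sum((np.eye(3)-np.outer(d,d))@o for o,d in((o1,d1),(o2,d2)))
    return np.linalg.solve(A,B)
E
python3 - <<'E'
from h import *
P={n:robot.camera_params(n) for n in("top","side")}
for n in P:
    for c,s in red(cv2.imread(f"pics/{n}0.png")): print(n,c.round(1),s[2:],plane(P[n],c,.085).round(4))
im=cv2.imread("pics/top0.png")[125:245,275:445]
cv2.imwrite("pics/crop.png",cv2.resize(im,None,fx=4.5,fy=4.5,interpolation=cv2.INTER_CUBIC))
E
```

```text
top [368.7  60.5] [ 26  26 529] [ 0.887 -0.068  0.085]
top [367.1  76.9] [18  6 38] [ 0.8485 -0.0632  0.085 ]
top [186.  89.] [ 20  19 296] [0.8318 0.3359 0.085 ]
top [314.1 214.9] [ 13  12 115] [0.5475 0.0558 0.085 ]
top [380.3 233.4] [ 12  12 117] [ 0.5072 -0.0789  0.085 ]
side [340.   50.6] [ 7  7 40] [ 0.9279 -2.6013  0.085 ]
side [368.9  52.3] [ 7  7 41] [ 0.7096 -2.5459  0.085 ]
side [353.7  54.1] [ 7  7 43] [ 0.8023 -2.402   0.085 ]
side [205.  142.6] [ 25  25 524] [ 0.9365 -0.2378  0.085 ]
side [365.2 176.6] [11 12 99] [ 0.5089 -0.0867  0.085 ]
side [336.3 201.4] [ 12  12 118] [0.5494 0.0502 0.085 ]
side [173.3 200.5] [10  4 27] [0.8431 0.11   0.085 ]
side [125.9 215.4] [ 30  24 598] [0.8921 0.1836 0.085 ]
side [152.1 378.6] [ 8  6 35] [0.6625 0.498  0.085 ]
```

View pics/crop.png

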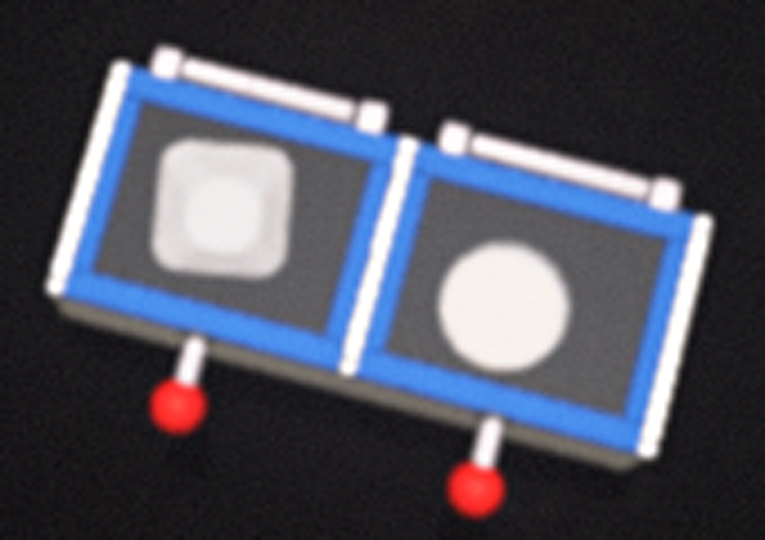

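Crop confirms: the square boat is left and the round dish right, so I'll use the right flap. Next I work out the yaw and shifts.

```bash
python3 - <<'E'
from h import *
from scipy.spatial.transform import Rotation as Ro
P={n:robot.camera_params(n) for n in("top","side")}
kr=tri(ray(P["top"],(380.3,233.4)),ray(P["side"],(365.2,176.6)));kl=tri(ray(P["top"],(314.1,214.9)),ray(P["side"],(336.3,201.4)))
print(kr,kl,np.linalg.norm(kr-kl),np.degrees(np.arctan2(-(kl-kr)[0],(kl-kr)[1])))
s=robot.read_state();M=Ro.from_quat(s["tool_rot"]).as_matrix();print(M.round(3))
y=(kl-kr)[:2];a=np.arctan2(y[1],y[0])-np.arctan2(M[1,1],M[0,1]);print("yaw",a,(a+np.pi/2)%np.pi-np.pi/2)
print("shift cm",(kr-s["tcp_pos"])*100)
E
```

```text
[ 0.50763316 -0.07848509  0.08819021] [0.54792084 0.05579041 0.08755847] 0.14019060812277942 -16.70121295418934
[[-0.     0.36  -0.933]
 [ 0.002 -0.933 -0.36 ]
 [-1.    -0.002 -0.   ]]
yaw 2.481348444217665 -0.6602442093721281
shift cm [ 27.34192481  52.73021719 -14.20780508]
```

```bash
python3 -m inch '[[0,0,-0.08,1.5,3,0,100],[0,0,-0.17,3.5,7,0,100],[0,0,-0.25,5.5,11,0,100],[0,0,-0.33,7.5,15,0,100],[0,0,-0.41,9.5,19,0,100],[0,0,-0.5,11.5,23,0,100],[0,0,-0.58,13.5,27,0,100],[0,0,-0.66,15.5,31,0,100]]'
```

```text
t: 0.9
tcp_pos: [0.3896, -0.2944, 0.2309]
tool_rot: [-0.699, 0.104, 0.7, 0.104]
ft_force: [1.3, -1.1, -0.2]
grip_width: 0.999
```

```bash
python3 -m inch '[[0,0,0,2,4,-0.5,90],[0,0,0,4,8,-2,80],[0,0,0,6,12,-3,70],[0,0,0,8,15.5,-4,70],[0,0,0,9.5,18.5,-5,70],[0,0,0,11,21,-6,70],[0,0,0,11.8,21.7,-6,70],[0,0,0,11.8,21.7,-6,70]]'
python3 - <<'E'
from h import *
from scipy.spatial.transform import Rotation as Ro
s=robot.read_state();p=robot.camera_params("wrist");im=robot.grab_frame("wrist");cv2.imwrite("pics/w1.png",im)
print(s["t"],s["tcp_pos"],s["grip_width"],Ro.from_quat(s["tool_rot"]).as_matrix().round(3).tolist(),s["joint_pos"].round(2))
for c,st in red(im): print(c,st,plane(p,c,.085))
t=robot.camera_params("top");im=robot.grab_frame("top");
for c,st in red(im): print(c,st)
E
```

```text
t: 1.7
tcp_pos: [0.5077, -0.0787, 0.1711]
tool_rot: [-0.699, 0.102, 0.7, 0.102]
ft_force: [-0.4, -0.9, 0.4]
grip_width: 0.698
1.7 [ 0.5076582  -0.07869318  0.17106881] 0.6981902031953408 [[-0.001, -0.285, -0.958], [0.0, -0.958, 0.285], [-1.0, 0.0, 0.001]] [-0.37 -0.01  1.95 -0.    1.2   1.49]
[121.97546012 212.0194274 ] [103 196  38  33 978] [0.54749937 0.05598675 0.085     ]
[325.32224771 211.98165138] [309 197  34  32 872] [ 0.50746913 -0.07867123  0.085     ]
[368.71910112  60.4906367 ] [356  48  26  26 534]
[367.26666667  76.71111111] [359  74  18   6  45]
[186.02684564  88.98322148] [176  79  20  20 298]
[314.10434783 214.87826087] [308 209  13  12 115]
```

View pics/w1.png

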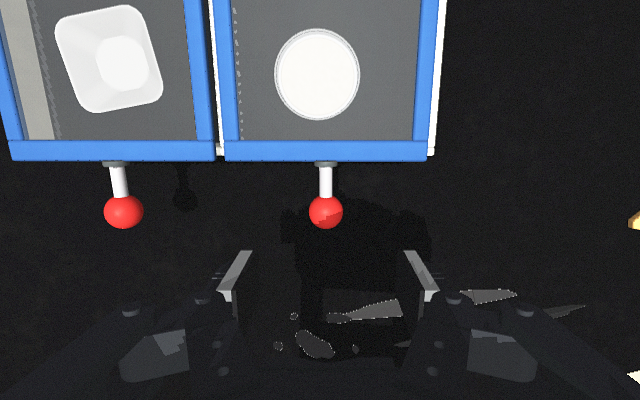

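The wrist view shows the round dish under the flap at (317,74) and its knob at (325,212), centred between the fingers. The knob estimate agrees to under 1 mm. I descend and close.

```bash
python3 -m inch '[[0,0,0,0,0,-3,70],[0,0,0,0,0,-6,70],[0,0,0,0,0,-8.5,70],[0,0,0,0,0,-10.2,70],[0,0,0,0,0,-10.7,70],[0,0,0,0,0,-10.7,60],[0,0,0,0,0,-10.7,45],[0,0,0,0,0,-10.7,30]]' 30; python3 -m inch '[[0,0,0,0,0,0,15],[0,0,0,0,0,0,0],[0,0,0,0,0,0,0],[0,0,0,0,0,0,0],[0,0,0,0,0,0,0],[0,0,0,0,0,0,0],[0,0,0,0,0,0,0],[0,0,0,0,0,0,0]]' 30
python3 - <<'E'
import numpy as np
x=np.array([.958,-.286])
for th in np.arange(0,1.58,.1).tolist()+[1.571]:
    d=15.5*(1-np.cos(th))*x;print(round(th,2),d.round(2),round(15.5*np.sin(th),2))
E
```

```text
t: 2.6
tcp_pos: [0.5085, -0.0794, 0.0658]
tool_rot: [0.701, -0.103, -0.699, -0.103]
ft_force: [4.5, 12.6, 4.4]
grip_width: 0.306
t: 3.4
tcp_pos: [0.509, -0.0777, 0.0661]
tool_rot: [0.701, -0.102, -0.698, -0.104]
ft_force: [2.5, 10.4, 3.4]
grip_width: 0.256
0.0 [ 0. -0.] 0.0
0.1 [ 0.07 -0.02] 1.55
0.2 [ 0.3  -0.09] 3.08
0.3 [ 0.66 -0.2 ] 4.58
0.4 [ 1.17 -0.35] 6.04
0.5 [ 1.82 -0.54] 7.43
0.6 [ 2.59 -0.77] 8.75
0.7 [ 3.49 -1.04] 9.99
0.8 [ 4.5  -1.34] 11.12
0.9 [ 5.62 -1.68] 12.14
1.0 [ 6.83 -2.04] 13.04
1.1 [ 8.11 -2.42] 13.81
1.2 [ 9.47 -2.83] 14.45
1.3 [10.88 -3.25] 14.94
1.4 [12.33 -3.68] 15.27
1.5 [13.8  -4.12] 15.46
1.57 [14.85 -4.43] 15.5
```

```bash
python3 -m inch '[[0,0,0,0,0.1,0.4,0],[0,0,0,0.05,0.1,1,0],[0,0,0,0.1,0.1,1.6,0],[0,0,0,0.2,0,2.3,0],[0,0,0,0.3,0,3.1,0],[0,0,0,0.45,0,3.8,0],[0,0,0,0.6,-0.1,4.4,0],[0,0,0,0.66,-0.1,4.6,0]]'
python3 - <<'E'
from h import *
im=robot.grab_frame("side");cv2.imwrite("pics/s1.png",im[80:300,180:500])
print(robot.read_state()["tcp_pos"])
E
```

```text
t: 4.2
tcp_pos: [0.5146, -0.0793, 0.1114]
tool_rot: [0.7, -0.102, -0.699, -0.103]
ft_force: [2.9, 5.4, -2.6]
grip_width: 0.257
[ 0.51462194 -0.07934904  0.11140414]
```

View pics/s1.png

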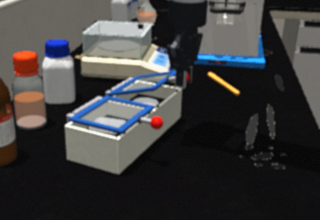

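The right flap is rising with the knob and the left is shut. I continue along the arc.

```bash
python3 -m inch '[[0,0,0,0.25,-0.1,0.7,0],[0,0,0,0.7,-0.2,1.85,0],[0,0,0,1.16,-0.34,2.85,0],[0,0,0,1.7,-0.5,3.8,0],[0,0,0,2.25,-0.67,4.65,0],[0,0,0,2.93,-0.87,5.52,0],[0,0,0,3.5,-1.05,6.2,0],[0,0,0,3.84,-1.14,6.54,0]]'
```

```text
t: 5.05
tcp_pos: [0.5526, -0.0907, 0.1766]
tool_rot: [-0.7, 0.102, 0.7, 0.103]
ft_force: [0.9, 5.3, -1.1]
grip_width: 0.26
```

```bash
python3 -m inch '[[0,0,0,0.5,-0.15,0.5,0],[0,0,0,1.35,-0.4,1.2,0],[0,0,0,2.3,-0.7,1.9,0],[0,0,0,3.2,-0.95,2.4,0],[0,0,0,4.2,-1.25,2.95,0],[0,0,0,5.2,-1.55,3.4,0],[0,0,0,6,-1.8,3.7,0],[0,0,0,6.38,-1.91,3.82,0]]'
python3 - <<'E'
from h import *
im=robot.grab_frame("side");cv2.imwrite("pics/s2.png",cv2.resize(im[80:300,180:500],None,fx=2.4,fy=2.4))
E
```

```text
t: 5.85
tcp_pos: [0.6166, -0.1098, 0.2147]
tool_rot: [-0.7, 0.102, 0.7, 0.103]
ft_force: [0.6, 5.2, 1.6]
grip_width: 0.259
```

View pics/s2.png

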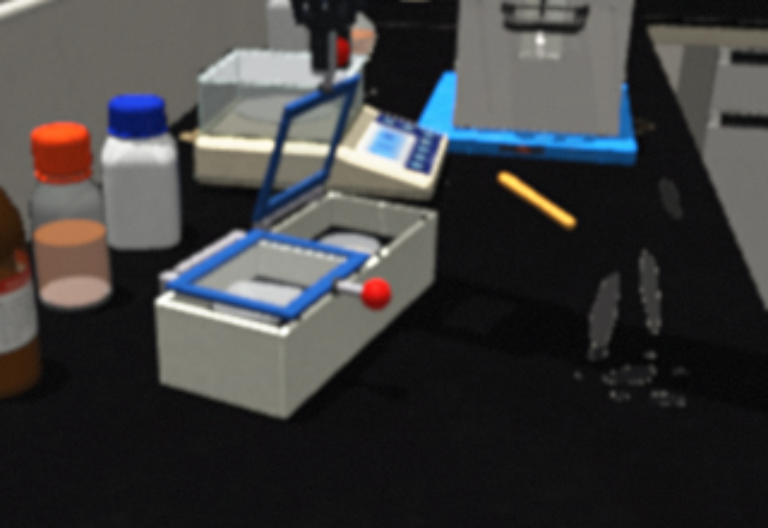

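The flap is at about 1.3 rad, still held by the knob, and the left flap is shut.

```bash
python3 -m inch '[[0,0,0,0.4,-0.12,0.1,0],[0,0,0,1,-0.3,0.22,0],[0,0,0,1.6,-0.5,0.33,0],[0,0,0,2.2,-0.67,0.42,0],[0,0,0,2.8,-0.85,0.49,0],[0,0,0,3.3,-1,0.53,0],[0,0,0,3.75,-1.14,0.56,0],[0,0,0,3.97,-1.2,0.56,0]]'
python3 -m inch '[[0,0,0,0,0,0,0],[0,0,0,0,0,0,0],[0,0,0,0,0,0,0],[0,0,0,0,0,0,0],[0,0,0,0,0,0,0],[0,0,0,0,0,0,0],[0,0,0,0,0,0,0],[0,0,0,0,0,0,0]]'
python3 - <<'E'
from h import *
s=robot.read_state();print(s["tcp_pos"],s["joint_vel"].round(4))
for n in("side","wrist"):
    im=robot.grab_frame(n);cv2.imwrite(f"pics/{n}3.png",im)
E
cd pics; python3 -c "
import cv2;im=cv2.imread('side3.png');cv2.imwrite('s3.png',cv2.resize(im[60:260,200:440],None,fx=3,fy=3))"
```

```text
t: 6.7
tcp_pos: [0.6564, -0.1216, 0.2206]
tool_rot: [0.7, -0.102, -0.699, -0.103]
ft_force: [-0.3, 5.7, 1.7]
grip_width: 0.258
t: 7.5
tcp_pos: [0.6561, -0.1215, 0.2206]
tool_rot: [0.7, -0.102, -0.699, -0.103]
ft_force: [0.8, 4.4, 1.8]
grip_width: 0.255
[ 0.65606663 -0.12154195  0.22059023] [ 0.0001 -0.0005  0.0011 -0.0005  0.      0.0003]
```

View pics/s3.png

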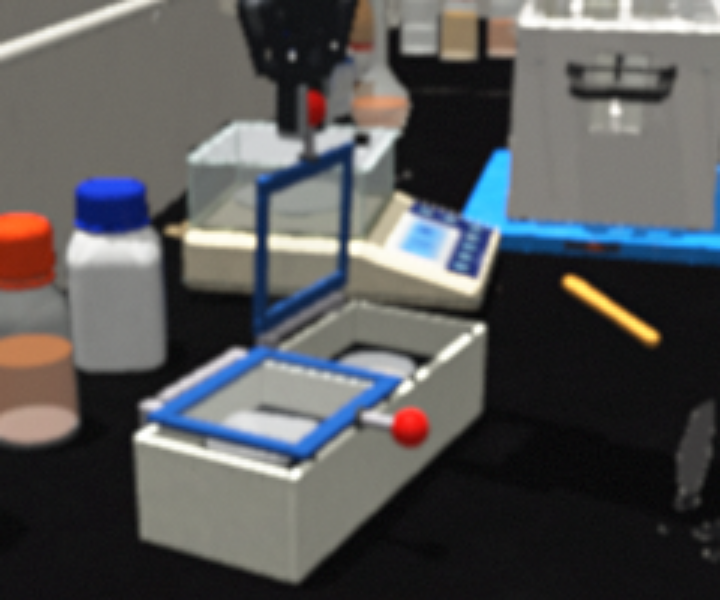

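View pics/wrist3.png

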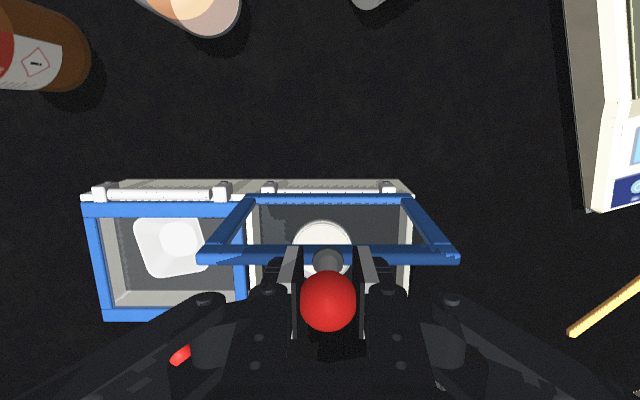

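Side view shows the flap upright with the knob held; the wrist view has the ball at (328,301) between the pads, the dish in place and the left flap shut. One numeric check of the angle follows.

```bash
python3 - <<'E'
from h import *
p=robot.camera_params("wrist");x=np.array([.958,-.286,0])
k=plane(p,(328,301),.24);print("knob",k)
for uv in((270,188),(388,187)):
    h=plane(p,uv,.085);print("hinge",h,"along-x knob-hinge",(k-h)@x)
# in-image vertical edge check, side camera: bottom & top of the flap's near edge
P=robot.camera_params("side");h=np.array([.6565,-.123,.085]);yv=np.array([.286,.958,0])
for th in(1.48,1.571,1.66):
    q=[]
    for r in(.0,.116):
        for sgn in(-.065,.065):
            X=h+r*(-np.cos(th)*x+np.sin(th)*np.array([0,0,1]))+sgn*yv;c=P["K"]@(P["R"]@X+P["t"]);q.append((((c[:2]/c[2])-[200,60])*3).round(0).tolist())
    print(th,q)
E
```

```text
knob [ 0.64979501 -0.12145555  0.24      ]
hinge [ 0.67494146 -0.07892566  0.085     ] along-x knob-hinge -0.01192674932206254
hinge [ 0.64789651 -0.17248716  0.085     ] along-x knob-hinge -0.012776274423954901
1.48 [[343.0, 292.0], [257.0, 344.0], [357.0, 147.0], [267.0, 186.0]]
1.571 [[343.0, 292.0], [257.0, 344.0], [344.0, 145.0], [253.0, 183.0]]
1.66 [[343.0, 292.0], [257.0, 344.0], [332.0, 144.0], [240.0, 182.0]]
```

Both cameras suggest the flap is about 0.04 rad short of vertical: the ball is ~6 mm before the hinge and the side-view corners sit ~7 px toward 1.48. I nudge forward 5 mm and recheck.

```bash
python3 -m inch '[[0,0,0,0.15,-0.05,0,0],[0,0,0,0.3,-0.1,0,0],[0,0,0,0.45,-0.13,0,0],[0,0,0,0.48,-0.14,0,0],[0,0,0,0.48,-0.14,0,0],[0,0,0,0.48,-0.14,0,0],[0,0,0,0.48,-0.14,0,0],[0,0,0,0.48,-0.14,0,0]]'
python3 - <<'E'
from h import *
p=robot.camera_params("wrist");im=robot.grab_frame("wrist");x=np.array([.958,-.286,0])
for c,s in red(im):
    if s[4]>500:
        k=plane(p,s[:2]+s[2:4]/2,.24);print(s,k,"to hinge",(k-[.6565,-.123,.24])@x)
im=robot.grab_frame("side");cv2.imwrite("pics/s4.png",cv2.resize(im[60:260,200:440],None,fx=3,fy=3))
E
```

```text
t: 8.4
tcp_pos: [0.6609, -0.123, 0.2206]
tool_rot: [0.7, -0.102, -0.699, -0.103]
ft_force: [0.8, 5.3, 1.8]
grip_width: 0.259
[ 300  274   56   58 2646] [ 0.65374522 -0.12262874  0.24      ] to hinge -0.0027452576649249967
```

View pics/s4.png

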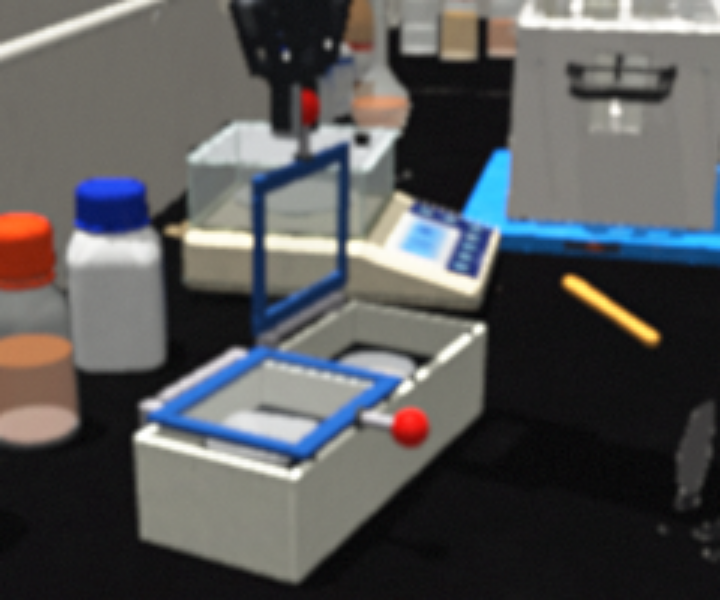

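```bash
python3 -c "
from bench import robot
print(robot.sign_off())"
```

```text
the job is handed in; nothing more can be done
None
```

I found the round dish in the right bay, pinched the right flap's knob from above with a 30 N grip and swung the flap up along its arc. I handed the job in at about 8.5 s with the knob still held; no verdict was reported.

- **Disagreement:** my first check after the swing put the flap about 0.04 rad short of vertical by the side camera and the wrist view of the ball. I nudged it forward 5 mm. A cruder wrist reading off the hinge lugs had put the ball 12 mm short; I took the lugs to sit behind the axis and set that reading aside.
- **Final angle:** the side-view corners then matched about 1.56 rad. The wrist camera put the ball about 3 mm in front of the hinge line, or about 0.02 rad short. Both are inside the 0.09 rad tolerance.
- **Final state:** the arm had held its pose for the last half second. The opening stayed at about 0.26, with the ball between the pads, and the wrist force was about 6 N.
- **Rest of the scene:** the left flap was shut in the last side view. The dish and boat looked undisturbed in their bays, though I judged that by eye and did not measure it.

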